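# Feel out the empty crock and set it to warm on the griddle

## Robot

A 6-joint arm with a two-finger parallel gripper is mounted at the origin on the work surface. World frame = base frame: x ahead of the robot, y to its left, z up, the work surface at z = 0. Lengths are in m, angles in rad, forces in N, time in s.
With the tool pointing down it reaches from about 0.275 to 0.85 m from the base axis. Payload 19 kg.
Tool frame: the origin (TCP) lies at the very end of the fingers, on their centre line; the grasp point (between the pads) lies 19 mm behind it; z points along the fingers, y is the line along which they close (so a half turn about z gives the same grasp; the last joint's range is limited). The gripper opens to 85 mm and grips with 20 to 120 N. Pads are 22 mm wide; open, the fingers measure 114 mm over their backs; the gripper's body (76 mm by 85 mm) begins 54 mm behind the grasp point. The pads swing forward as they close: fully open they stand 13 mm farther back than shut.
Start: joints at [1.055, 0.15, 1.437, -0, 1.554, -0.134], TCP at [0.214, 0.534, 0.193] pointing down, gripper open.
Joint ranges: [-2.8, 2.8], [-0.68, 2.1], [0.12, 2.68], [-1.39, 4.53], [0.16, 2.79], [-2.81, 2.81]. Speed limits (rad/s): [1.89, 1.89, 2.22, 3.01, 3.01, 3.01].

## Interface

Orientations are given as a 3x3 rotation matrix whose columns are the frame's x, y, z axes.
In Python, from bench import observe, snapshot, order gives the robot as it stands. The module is installed in compiled form; this text tells all that it offers.
- The arm moves only by the tool play_rows, never from a script. Its argument "increments" is a list of rows, each a list of 6 numbers: the shift along the tool's x, y, z in m, then the turn, a rotation vector about the tool's x, y, z in degrees. In form: [[x, y, z, rx, ry, rz], ...]. A call has 1 to 10 rows; each row shifts and turns the commanded pose from where the row before left it, along the tool's axes as they then stand; what a row does not reach is not made up. A row lasts 1/10 s, in which the tool goes at most 50 mm and 8.59 degrees, less where a joint would pass 70% of its speed; a pose out of reach is approached as far as the arm can. A call is refused whole if a number of a shift passes 0.05 or a number of a turn 8.59, either way. A call with a gripper value outside its range is refused whole. "fingers" is the finger opening in m, from 0 to 0.0854, set as the call begins (left out, the last holds). The fingers move at their own pace and stop on an object; "grip_force" is the grip in N (left out, the last holds). Time passes only in rows, so rows that do not move let the fingers close. It gives the time, the measured TCP pose, the force, the opening and the grip force at its end, in the units of the state.
- observe(): the state, without advancing time (a new reading comes with each control period).
- snapshot(name): name is "scene" or "side" or "wrist"; returns a dict with "image" (420x560x3 uint8, red, green, blue), "fx", "fy", "cx", "cy" (pixels), "R" (3x3) and "t" (3): a world point X has camera coordinates R X + t; the wrist camera has in their place "hand_eye" (4x4, takes a point from camera to tool coordinates, whose origin is the TCP and whose axes are the flange's). Camera axes: x right, y down, z forward; pixel columns grow to the right and rows downward; lengths in m; the calibration is good to about 2 mm. The wrist camera is an equidistant fisheye: a pixel r from the principal point sees the ray r / f radians off the axis. A picture is of the moment at which its call begins: read the wrist's pose just before it. There is no depth.
- order.close_job(): hands the job in; it is judged then, once.
The state is a dict: "clock": time; "joint_pos": joint angles; "qvel": joint speeds; "effort": joint torques, N m; "eef_pos": TCP position; "eef_rot": TCP orientation; "force": force on the tool from outside, world axes, zero at the start; "torque": the same for the moment, N m; "opening": opening from 0.0 (shut) to 1.0 (fully open); "finger_force": force on a finger pad.
Only numpy, scipy, OpenCV 4.12 (cv2) and the standard library are available. Lean on these libraries where they do the work, as an engineer would, in place of code of your own. Each camera call takes 0.05 s, during which the arm holds its last target. There are 200 camera calls.

## Task

One of the three lidded crocks is empty and the other two are packed with iron grill weights: feel which one gives way easily to a push, and slide that one onto the griddle to warm, so that its foot stands inside the etched warming ring. Then press the griddle's thermostat button fully in and let it go. Keep all lids on, give the two packed crocks no more than a small nudge (under two fingers' width), and leave everything else where it is.

Things in the scene. Friction and masses are not known exactly. Their poses are not given: they have to be found in the camera images.
- griddle: drop-in steel griddle let into the island, 360 mm (its x, away from the robot) by 520 mm (its y), fixed, lying flat. Its face stands only 3 mm above the wood; all round runs a sloping flange 14 mm wide that rises from the wood to the face, so things can be slid up onto it. Origin: middle of the griddle at the height of the wood; z up
- ring (a point): centre of the warming ring etched on the griddle's face near its +y end: a pale double circle 140 mm across (outer line), 3 mm above the wood, at x +20, y +135 mm from the griddle's origin in its frame
- thermostat_top (a point): middle of the top face of the griddle's thermostat press button: black, 26 mm across in a steel collar 42 mm across, on the control strip along the griddle's robot-side edge; 25 mm above the wood, pressed straight down
- thermostat (a joint): travel of the thermostat button in m: 0 out, 0.006 fully in; spring loaded, about 1.5 N to start and 5 N fully in, comes back out when let go
- crock_1: stoneware crock, one of three alike: 96 mm across (foot 84), rim 68 mm high (96 with lid and knob), too wide to grasp. Origin: centre of its underside; z up. Friction 0.48 to 0.72 on wood and steel. The empty one, 0.30 to 0.38 kg, in any of the three places, slides on the flat at a push of 1.5 to 3.5 N; the packed ones, 1.3 to 1.7 kg, at 6 to 13 N
- crock_2: stoneware crock, one of three alike: 96 mm across (foot 84), rim 68 mm high (96 with lid and knob), too wide to grasp. Origin: centre of its underside; z up. Friction 0.48 to 0.72 on wood and steel. The empty one, 0.30 to 0.38 kg, in any of the three places, slides on the flat at a push of 1.5 to 3.5 N; the packed ones, 1.3 to 1.7 kg, at 6 to 13 N
- crock_3: stoneware crock, one of three alike: 96 mm across (foot 84), rim 68 mm high (96 with lid and knob), too wide to grasp. Origin: centre of its underside; z up. Friction 0.48 to 0.72 on wood and steel. The empty one, 0.30 to 0.38 kg, in any of the three places, slides on the flat at a push of 1.5 to 3.5 N; the packed ones, 1.3 to 1.7 kg, at 6 to 13 N
- lid_1: round wooden lid, 0.06 kg, lying loose on the crock of the same number: 94 mm across, 10 mm thick, knob 22 mm wide and 18 mm high in the middle, below it a 5 mm deep boss in the crock's mouth with 3.5 mm of play. Origin: centre of the flange's underside, level with the crock's rim; z up
- lid_2: round wooden lid, 0.06 kg, lying loose on the crock of the same number: 94 mm across, 10 mm thick, knob 22 mm wide and 18 mm high in the middle, below it a 5 mm deep boss in the crock's mouth with 3.5 mm of play. Origin: centre of the flange's underside, level with the crock's rim; z up
- lid_3: round wooden lid, 0.06 kg, lying loose on the crock of the same number: 94 mm across, 10 mm thick, knob 22 mm wide and 18 mm high in the middle, below it a 5 mm deep boss in the crock's mouth with 3.5 mm of play. Origin: centre of the flange's underside, level with the crock's rim; z up
- bacon_press: cast iron bacon press, 105 by 190 mm slab with a round wooden handle, 66 mm high, standing on the griddle face towards its -y end. Origin: centre of its underside
- plate: white melamine plate, 200 mm across, 18 mm high, on the wood. Origin: centre of its underside
- flipper: stainless burger flipper lying on the wood, 375 mm long: 100 by 75 mm blade, black handle, at most 20 mm high. Origin: 160 mm from the blade's front edge on its underside; x along the handle towards the blade
- glass_dish: small green glass dish, 90 mm across, 32 mm high. Origin: centre of its underside
- pepper_mill: turned wooden pepper mill, 54 mm across, 170 mm high. Origin: centre of its underside
- oil_bottle: amber glass oil bottle, 62 mm across, 220 mm high. Origin: centre of its underside

How it is judged:
By the outcome, as a careful person would: the job done as asked, in the order asked, and still so for the second after the job is handed in, with the robot touching nothing.
It also fails if it takes over 72 s, if anything falls off the work surface, if the arm or the gripper's body presses on something with over 40 N, if the wrist force passes 120 N, or if a joint passes its speed limit or range.

## Working session

There is one attempt and no reset: what is moved stays moved. The work goes in short steps, Python scripts to look and compute and a tool call to move; the robot and the scene stay as the last step left them, time stands still between calls to the robot, and variables do not carry over. Pictures are saved under pics/ and viewed, at most 10 in all, crops included, and the job is handed in when it is done.

Besides the shell and the picture viewer there is one more tool, called after "Request:" in YAML: its name, and indented under it one key for each argument. play_rows: Moves the arm, as the interface text tells. Its arguments: {"type":"object","properties":{"increments":{"type":"array"},"fingers":{"type":"number"},"grip_force":{"type":"number"}},"required":["increments"]}

```bash
mkdir -p pics; python3 - <<'E'
from bench import observe, snapshot
import cv2,numpy as np,pickle
o=observe(); print(o['clock'],o['eef_pos'],np.round(o['eef_rot'],3),o['force'])
for n in ['scene','side']:
    s=snapshot(n); pickle.dump(s,open(n+'.pkl','wb')); cv2.imwrite(f'pics/{n}0.png',s['image'][:,:,::-1])
    print(n,s['fx'],s['cx'],s['cy'],-s['R'].T@s['t'])
E
```

```text
0.0 [0.21410212 0.5333442  0.19218343] [[-0.928  0.373 -0.001]
 [ 0.373  0.928 -0.001]
 [ 0.    -0.001 -1.   ]] [-0.09548882 -0.35097734 -0.60175786]
scene 423.8711602441485 276.2152394900516 213.18862472144082 [1.08501922 0.61614954 0.84818045]
side 512.361774091124 283.76152725692873 210.25460904288323 [-0.07626563 -1.23775552  1.19415381]
```

View pics/scene0.png

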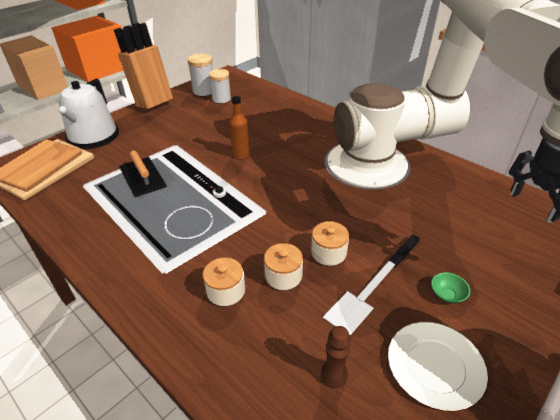

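View pics/side0.png

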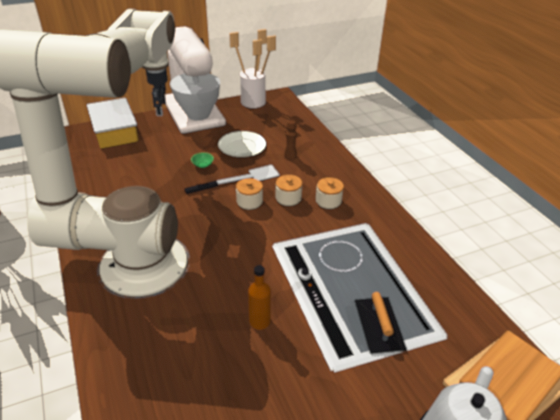

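The scene view shows the three crocks in a row at about (224,282), (283,265) and (330,243). The griddle ring is near (190,222) and the thermostat near (219,190). In the side view the ring is at (341,256) and the button at (304,272).

```bash
cat > h.py <<'E'
import numpy as np,cv2,pickle
from scipy.optimize import least_squares
def cast(s,uv,z):
    uv=np.atleast_2d(uv).astype(float)
    d=np.c_[(uv[:,0]-s['cx'])/s['fx'],(uv[:,1]-s['cy'])/s['fy'],np.ones(len(uv))]@s['R']
    c=-s['R'].T@s['t']
    return (c+d*((z-c[2])/d[:,2])[:,None])[:,:2]
def circ(p):
    f=lambda q:np.hypot(p[:,0]-q[0],p[:,1]-q[1])-q[2]
    return least_squares(f,[*p.mean(0),.06],loss='soft_l1',f_scale=.002).x
def lids(s):
    hsv=cv2.cvtColor(s['image'],cv2.COLOR_RGB2HSV)
    m=cv2.inRange(hsv,(8,130,130),(22,255,255))
    m=cv2.morphologyEx(m,cv2.MORPH_CLOSE,np.ones((3,3)))
    out=[]
    for c in cv2.findContours(m,0,1)[0]:
        if cv2.contourArea(c)<150: continue
        h=cv2.convexHull(c)[:,0]; p=circ(cast(s,h,.074)); x,y,w,hh=cv2.boundingRect(c)
        out.append((p.round(4).tolist(),(x,y,w,hh),cv2.contourArea(c)))
    return out
E
python3 - <<'E'
from h import *
for n,(u,v,w,h),bb in [('scene',(160,200,60,45),(205,175,35,30)),('side',(312,236,60,40),(290,255,30,30))]:
    s=pickle.load(open(n+'.pkl','rb'))
    print(n)
    for l in lids(s): print(l)
    g=cv2.cvtColor(s['image'],cv2.COLOR_RGB2GRAY)
    r=g[v:v+h,u:u+w].astype(int); ys,xs=np.nonzero(r>np.median(r)+30)
    p=cast(s,np.c_[xs+u,ys+v],.003); q=circ(p)
    k=abs(np.hypot(*(p-q[:2]).T)-.067)<.008; print('ring',q,circ(p[k]),len(p),k.sum())
    im=s['image'][:,:,::-1]
    cr=im[bb[1]-30:bb[1]+bb[3]+30,bb[0]-30:bb[0]+bb[2]+30]
    cv2.imwrite(f'/tmp/{n}.png',cv2.resize(cr,(400,400)))
    print((bb[0]-30,bb[1]-30),cr.shape)
cv2.imwrite('pics/btn.png',np.hstack([cv2.imread('/tmp/scene.png'),cv2.imread('/tmp/side.png')]))
E
```

```text
scene
([0.4583, 0.2769, 0.0303], (345, 257, 28, 15), 219.5)
([608.0918, 16.7132, 607.4838], (118, 256, 82, 71), 512.0)
([0.6976, 0.0381, 0.0653], (199, 246, 43, 44), 1035.0)
([0.5678, 0.1313, 0.0492], (264, 243, 39, 31), 890.0)
([0.426, 0.1655, 0.0501], (306, 221, 43, 28), 766.0)
([0.4492, -0.0428, 0.1514], (229, 178, 74, 61), 399.5)
([-0.2798, 0.3081, 0.1928], (446, 157, 67, 24), 227.5)
([0.3312, -0.4074, 0.2769], (130, 150, 19, 28), 196.5)
([0.7966, -0.7416, 0.1324], (0, 137, 84, 55), 2305.0)
([0.4078, -0.5591, 0.0792], (143, 133, 29, 17), 162.0)
([-0.1673, -0.0845, 0.5245], (232, 104, 16, 54), 358.0)
([-0.8105, -0.5619, 0.7572], (221, 66, 113, 48), 363.0)
([0.5797, -1.5164, 0.3268], (17, 45, 50, 54), 1542.5)
([-0.4251, -1.2529, 0.8153], (52, 16, 121, 93), 4963.5)
([-0.1966, -2.3511, 0.1573], (57, 0, 48, 9), 232.0)
ring [ 0.59143774 -0.19726715  0.08484468] [ 0.60076707 -0.21040428  0.06732954] 511 73
(175, 145) (90, 95, 3)
side
([0.7329, -0.7856, 0.144], (443, 330, 117, 90), 5049.0)
([0.6293, -0.5359, 0.0986], (372, 292, 20, 43), 331.0)
([0.4267, 0.1689, 0.0494], (235, 178, 28, 17), 320.0)
([0.7049, 0.0644, 0.0517], (316, 177, 29, 17), 347.5)
([0.5712, 0.138, 0.0519], (275, 174, 28, 17), 345.0)
([0.0454, 0.6915, 0.081], (97, 127, 39, 20), 479.5)
([-0.0975, 0.9923, 0.1237], (67, 95, 23, 28), 391.5)
([0.4249, 1.0244, 0.2906], (124, 69, 24, 43), 378.5)
([2.6978, 1.0559, 0.2483], (501, 12, 59, 31), 387.0)
([2.8559, 1.3501, 0.3748], (464, 0, 96, 29), 889.5)
([1.4749, 1.156, 1.0758], (442, 0, 118, 61), 835.5)
([3.3556, 0.1305, 2.0229], (378, 0, 182, 209), 17120.5)
([2583.2733, -735.9609, 2685.8299], (200, 0, 8, 47), 190.5)
([3.0692, 1.5602, 2.4906], (173, 0, 14, 26), 244.5)
([-0.0409, 2.2022, 0.3382], (78, 0, 39, 34), 614.5)
([-0.3603, 2.2504, 0.4185], (43, 0, 26, 34), 424.0)
ring [ 0.5917421  -0.20040157  0.08185152] [ 0.60076366 -0.20886521  0.06751196] 427 82
(260, 225) (90, 90, 3)
```

View pics/btn.png

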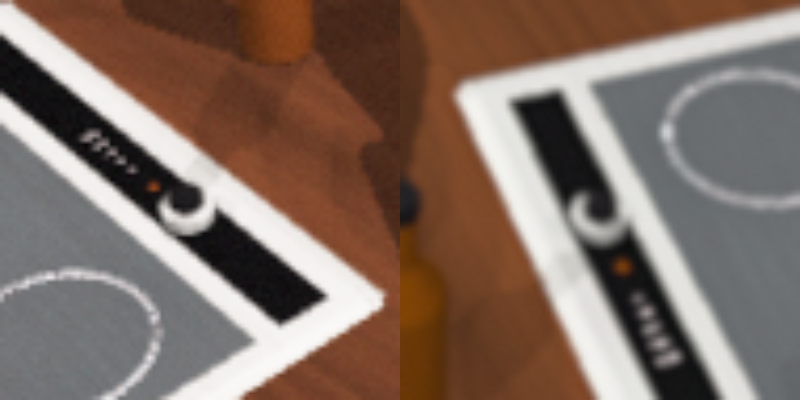

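```bash
python3 - <<'E'
from h import *
S=pickle.load(open('scene.pkl','rb'));D=pickle.load(open('side.pkl','rb'))
print('corners',cast(S,[[265.5,211.5],[165,264],[83,186],[177,147]],0),cast(D,[[273.5,244.5],[371,225],[445,340],[335,367]],0))
print('btn',cast(S,[[219.4,189.3]],.025),cast(D,[[305.5,271]],.025))
print('mill',cast(S,[[334,378]],.01),cast(D,[[290,156]],.01),'oil',cast(S,[[240,155]],.0),cast(D,[[260,325]],.0))
print('flip',cast(S,[[348,312],[415,240]],.01),'dish',cast(S,[[450,290]],.02),'plate',cast(S,[[437,366]],.01))
E
```

```text
corners [[ 0.41708792 -0.0801515 ]
 [ 0.74949274 -0.12989298]
 [ 0.73135869 -0.61319153]
 [ 0.38045835 -0.57343891]] [[ 0.4211776  -0.07834019]
 [ 0.78073243 -0.11696046]
 [ 0.71801922 -0.62298774]
 [ 0.38961664 -0.57975974]]
btn [[ 0.45910858 -0.24038562]] [[ 0.45701385 -0.25193158]]
mill [[0.70093815 0.39795754]] [[0.68707933 0.37900662]] oil [[ 0.26054562 -0.36191371]] [[ 0.25550355 -0.3734408 ]]
flip [[0.54923817 0.32235262]
 [0.23164151 0.31669916]] dish [[0.33665605 0.46897111]] plate [[0.53254612 0.54006462]]
```

Request:
play_rows:
  increments:
    - [0,0,0,0,0,7.9]
    - [0,0,0,0,0,7.9]
    - [0,0,0,0,0,7.9]
    - [0,0,0,0,0,7.9]
    - [0,0,0,0,0,7.9]
    - [0,0,0,0,0,7.9]
    - [0,0,0,0,0,7.9]
    - [0,0,0,0,0,7.9]
  fingers: 0.055

```text
clock: 0.9
eef_pos: [0.2142, 0.5334, 0.1924]
eef_rot: [[-0.08, 0.997, -0.0], [0.997, 0.08, -0.001], [-0.001, -0.0, -1.0]]
force: [0.3, -0.3, 0.2]
opening: 0.645
finger_force: 0.0
```

Request:
play_rows:
  increments:
    - [-0.032,0.032,0,0,0,0]
    - [-0.033,0.033,0,0,0,0]
    - [-0.033,0.033,0,0,0,0]
    - [-0.033,0.033,0,0,0,0]
    - [-0.033,0.033,0,0,0,0]
    - [-0.033,0.033,0,0,0,0]
    - [-0.033,0.033,0,0,0,0]
    - [-0.033,0.033,0,0,0,0]
    - [-0.033,0.033,0,0,0,0]
    - [-0.031,0.029,0,0,0,0]

```text
clock: 1.9
eef_pos: [0.5675, 0.2339, 0.1924]
eef_rot: [[-0.085, 0.996, -0.001], [0.996, 0.085, -0.0], [-0.0, -0.001, -1.0]]
force: [0.2, 0.5, 0.1]
opening: 0.647
finger_force: 0.0
```

```bash
python3 - <<'E'
from bench import observe, snapshot
import cv2,numpy as np,pickle
o=observe(); print(o['clock'],o['eef_pos'],np.round(o['eef_rot'],3),o['force'],o['joint_pos'])
s=snapshot('wrist'); pickle.dump((o,s),open('w1.pkl','wb')); cv2.imwrite('pics/w1.png',s['image'][:,:,::-1])
print(s['fx'],s['cx'],s['cy'],np.round(s['hand_eye'],3))
E
```

```text
1.9 [0.56745735 0.23390745 0.19236297] [[-0.085  0.996 -0.001]
 [ 0.996  0.085 -0.   ]
 [-0.    -0.001 -1.   ]] [0.20653901 0.46715194 0.10741631] [ 2.65588880e-01  2.32081229e-01  1.34177321e+00 -1.06936326e-04
  1.56834713e+00  1.80093921e-01]
325.19226210127806 282.5837096631876 210.18836992023077 [[-0.    -0.956 -0.293  0.075]
 [ 1.    -0.    -0.     0.001]
 [ 0.    -0.293  0.956 -0.181]
 [ 0.     0.     0.     1.   ]]
```

View pics/w1.png

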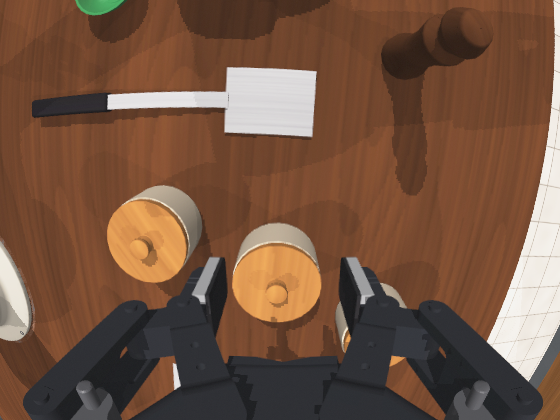

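The wrist view has crock B's knob at (277,294) and C's at (141,248), with A partly hidden at (375,330). The flipper lies clear at the top.

```bash
cat >> h.py <<'E'
def wcast(o,s,uv,z):
    out=[]
    for u,v in uv:
        a=np.array([(u-s['cx'])/s['fx'],(v-s['cy'])/s['fy']]);th=np.hypot(*a)
        d=np.r_[a/th*np.sin(th),np.cos(th)]
        H=np.array(s['hand_eye']);R=np.array(o['eef_rot'])
        c=R@H[:3,3]+o['eef_pos'];d=R@H[:3,:3]@d
        out.append((c+d*(z-c[2])/d[2])[:2])
    return np.array(out)
E
python3 - <<'E'
from h import *
o,s=pickle.load(open('w1.pkl','rb'))
print('knobs C,B',wcast(o,s,[(141,248),(277,294)],.096))
print('flip blade',wcast(o,s,[(228,68),(316,70),(312,136),(225,132)],.003),'mill',wcast(o,s,[(405,58)],0))
S=pickle.load(open('scene.pkl','rb'));D=pickle.load(open('side.pkl','rb'))
# lid knob, flange centre in scene
print('knobs scene A B C',cast(S,[(222,267),(283,251),(331,230)],.096))
hsv=cv2.cvtColor(D['image'],cv2.COLOR_RGB2HSV)
E
```

```text
knobs C,B [[0.43181568 0.17250956]
 [0.57077411 0.13667976]]
flip blade [[0.49590958 0.35655432]
 [0.59445318 0.36168726]
 [0.59696266 0.28586365]
 [0.49784825 0.2826727 ]] mill [[0.69875212 0.3932159 ]]
knobs scene A B C [[0.70198792 0.06133264]
 [0.56756544 0.13188017]
 [0.43095141 0.17233563]]
```

Request:
play_rows:
  increments:
    - [0,-0.003,0.035,0,0,0]
    - [0,-0.003,0.04,0,0,0]
    - [0,0,0.04,0,0,0]
    - [0,0,0.03,0,0,0]
    - [0,0,0.015,0,0,0]
    - [-0.012,0,0,0,0,0]
    - [-0.012,0,0,0,0,0]
    - [-0.01,0,0,0,0,0]
    - [0,0,0,0,0,0]
    - [0,0,0,0,0,0]

```text
clock: 2.95
eef_pos: [0.5636, 0.2009, 0.0338]
eef_rot: [[-0.085, 0.996, 0.001], [0.996, 0.085, 0.0], [0.0, 0.001, -1.0]]
force: [0.3, 0.4, 0.5]
opening: 0.643
finger_force: 0.0
```

Request:
play_rows:
  increments:
    - [-0.002,0,0,0,0,0]
    - [-0.002,0,0,0,0,0]
    - [-0.002,0,0,0,0,0]
    - [-0.001,0,0,0,0,0]
    - [-0.001,0,0,0,0,0]

```text
clock: 3.45
eef_pos: [0.5637, 0.1933, 0.0328]
eef_rot: [[-0.086, 0.996, -0.0], [0.996, 0.086, -0.0], [-0.0, -0.0, -1.0]]
force: [0.0, 0.0, 1.4]
opening: 0.646
finger_force: 0.0
```

Request:
play_rows:
  increments:
    - [-0.002,0,0,0,0,0]
    - [-0.002,0,0,0,0,0]
    - [-0.002,0,0,0,0,0]

```text
clock: 3.75
eef_pos: [0.5643, 0.1871, 0.0328]
eef_rot: [[-0.086, 0.996, -0.0], [0.996, 0.086, -0.0], [-0.0, -0.0, -1.0]]
force: [-0.1, -0.3, -0.8]
opening: 0.642
finger_force: 0.0
```

Request:
play_rows:
  increments:
    - [-0.002,0,0,0,0,0]
    - [-0.002,0,0,0,0,0]

```text
clock: 3.95
eef_pos: [0.5646, 0.1832, 0.0328]
eef_rot: [[-0.086, 0.996, -0.0], [0.996, 0.086, -0.0], [-0.0, -0.0, -1.0]]
force: [0.5, -0.8, -0.3]
opening: 0.645
finger_force: 0.0
```

Request:
play_rows:
  increments:
    - [-0.002,0,0,0,0,0]
    - [-0.002,0,0,0,0,0]

```text
clock: 4.15
eef_pos: [0.565, 0.1792, 0.0328]
eef_rot: [[-0.086, 0.996, 0.0], [0.996, 0.086, 0.0], [0.0, 0.0, -1.0]]
force: [-0.2, -0.6, 0.8]
opening: 0.641
finger_force: 0.4
```

Request:
play_rows:
  increments:
    - [-0.002,0,0,0,0,0]
    - [-0.002,0,0,0,0,0]

```text
clock: 4.35
eef_pos: [0.5654, 0.1756, 0.033]
eef_rot: [[-0.086, 0.996, 0.0], [0.996, 0.086, 0.001], [0.001, 0.0, -1.0]]
force: [-0.0, 4.8, 3.0]
opening: 0.645
finger_force: 2.2
```

Request:
play_rows:
  increments:
    - [-0.002,0,0,0,0,0]
    - [-0.002,0,0,0,0,0]

```text
clock: 4.55
eef_pos: [0.5657, 0.1714, 0.0329]
eef_rot: [[-0.086, 0.996, 0.0], [0.996, 0.086, 0.0], [0.0, 0.0, -1.0]]
force: [-1.0, 4.5, 3.2]
opening: 0.646
finger_force: 2.2
```

Request:
play_rows:
  increments:
    - [-0.002,0,0,0,0,0]
    - [-0.002,0,0,0,0,0]
    - [-0.002,0,0,0,0,0]

```text
clock: 4.85
eef_pos: [0.5661, 0.1652, 0.0328]
eef_rot: [[-0.086, 0.996, -0.0], [0.996, 0.086, -0.0], [-0.0, -0.0, -1.0]]
force: [-0.3, 5.0, 1.8]
opening: 0.65
finger_force: 2.2
```

```bash
python3 - <<'E'
from h import *
from bench import observe,snapshot
for i in range(4):
    o=observe(); s=snapshot('wrist'); print(o['clock'],o['eef_pos'],o['force'])
pickle.dump((o,s),open('w2.pkl','wb')); cv2.imwrite('pics/w2.png',s['image'][:,:,::-1])
E
```

```text
4.85 [0.56613663 0.16524406 0.03279085] [-0.28917911  4.96531673  1.83010538]
4.9 [0.56614695 0.16497775 0.03275952] [0.18139856 3.10987911 2.44133448]
4.95 [0.56614166 0.16508207 0.03274737] [-0.67546406  4.41971436  1.50009108]
5.0 [0.56609553 0.1652152  0.03267356] [-0.64772786  3.23837792  1.16964721]
```

View pics/w2.png

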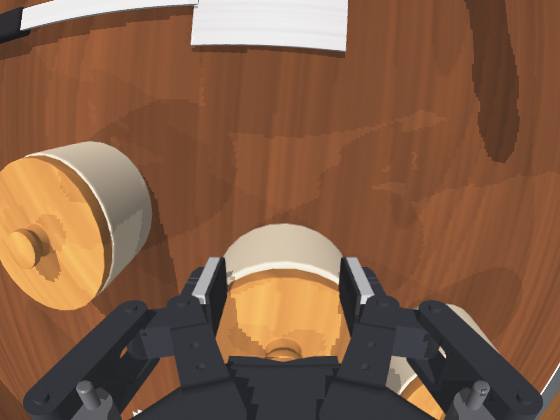

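```bash
python3 - <<'E'
from h import *
o,s=pickle.load(open('w2.pkl','rb'))
print('knobs',wcast(o,s,[(26,247),(284,349)],.096))
print('rear foot/rim B',wcast(o,s,[(284,224)],.03),wcast(o,s,[(283,264)],.068))
E
```

```text
knobs [[0.43529927 0.17327683]
 [0.56991039 0.13633851]]
rear foot/rim B [[0.56672616 0.17520665]] [[0.5667668  0.16748046]]
```

Request:
play_rows:
  increments:
    - [-0.001,0,0,0,0,0]
    - [-0.001,0,0,0,0,0]

```text
clock: 5.25
eef_pos: [0.5663, 0.1635, 0.0329]
eef_rot: [[-0.086, 0.996, 0.0], [0.996, 0.086, 0.0], [0.0, 0.0, -1.0]]
force: [-0.6, 4.7, 2.7]
opening: 0.649
finger_force: 2.1
```

Request:
play_rows:
  increments:
    - [-0.001,0,0,0,0,0]
    - [-0.001,0,0,0,0,0]

```text
clock: 5.45
eef_pos: [0.5665, 0.1614, 0.0328]
eef_rot: [[-0.086, 0.996, -0.0], [0.996, 0.086, -0.0], [-0.0, -0.0, -1.0]]
force: [-0.8, 4.2, 2.9]
opening: 0.642
finger_force: 2.2
```

Request:
play_rows:
  increments:
    - [-0.001,0,0,0,0,0]
    - [-0.001,0,0,0,0,0]

```text
clock: 5.65
eef_pos: [0.5667, 0.1593, 0.0328]
eef_rot: [[-0.086, 0.996, -0.0], [0.996, 0.086, -0.0], [-0.0, -0.0, -1.0]]
force: [-0.3, 4.5, 3.8]
opening: 0.643
finger_force: 2.2
```

Request:
play_rows:
  increments:
    - [0.01,0,0,0,0,0]
    - [0.02,0,0,0,0,0]
    - [0,0,0,0,0,0]
    - [0,0,0,0,0,0]

```text
clock: 6.05
eef_pos: [0.5638, 0.1895, 0.0325]
eef_rot: [[-0.087, 0.996, -0.0], [0.996, 0.087, -0.001], [-0.001, -0.001, -1.0]]
force: [-0.0, 0.6, -0.3]
opening: 0.644
finger_force: 0.0
```

```bash
python3 - <<'E'
from h import *
from bench import observe,snapshot
for i in range(4):
    o=observe(); s=snapshot('wrist'); print(o['clock'],o['eef_pos'],o['force'])
m=cv2.inRange(cv2.cvtColor(s['image'],cv2.COLOR_RGB2HSV),(8,130,130),(22,255,255))
pickle.dump((o,s),open('w3.pkl','wb')); cv2.imwrite('pics/w3.png',s['image'][:,:,::-1])
E
```

```text
6.05 [0.56384461 0.189538   0.03249841] [-0.002477    0.57423401 -0.32933183]
6.1 [0.56391374 0.18921854 0.03255532] [-0.05133214  0.00998656  0.17601281]
6.15 [0.56400427 0.18898911 0.0326303 ] [-0.20048055 -0.24913593 -0.01609244]
6.2 [0.56407503 0.18890964 0.03267794] [0.06027562 0.31199797 0.31580793]
```

```bash
python3 - <<'E'
from h import *
from bench import observe,snapshot
for n in ['scene','side']:
    s=snapshot(n)
    for l in lids(s):
        if abs(l[0][0]-.57)<.2 and abs(l[0][1]-.1)<.12: print(n,l)
    if n=='scene': cv2.imwrite('pics/s2.png',cv2.resize(s['image'][150:360,130:410,::-1],None,fx=2.5,fy=2.5))
E
```

```text
scene ([0.7015, 0.0584, 0.0488], (203, 257, 40, 33), 964.0)
scene ([0.5687, 0.1128, 0.0491], (258, 239, 31, 31), 564.5)
scene ([0.4259, 0.1651, 0.0506], (319, 221, 30, 28), 598.0)
side ([0.4266, 0.1689, 0.0492], (235, 178, 28, 17), 316.0)
side ([0.7049, 0.0644, 0.0517], (316, 177, 29, 17), 347.5)
side ([0.5707, 0.1167, 0.0496], (278, 177, 27, 18), 323.0)
```

View pics/s2.png

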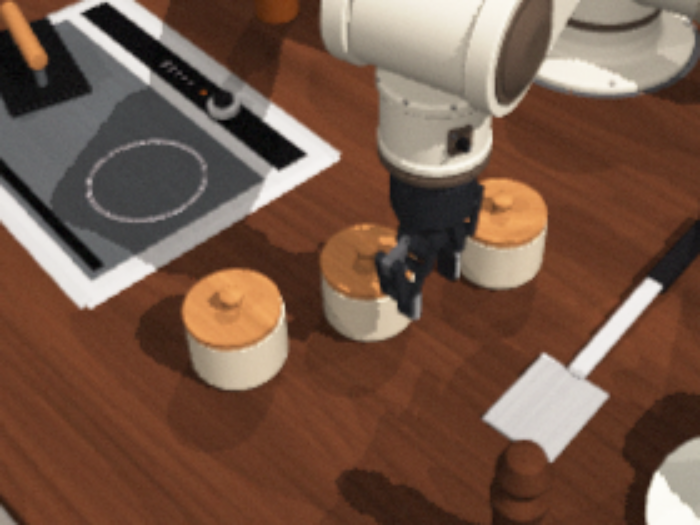

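Crock B slid freely, about 20 mm to (0.570,0.115) with its lid on, while A and C haven't moved, so B is the empty one. Pushing on toward the ring.

Request:
play_rows:
  increments:
    - [-0.02,0.002,-0.004,0,0,0]
    - [-0.008,0,0,0,0,0]
    - [-0.008,0,0,0,0,0]
    - [-0.008,0,0,0,0,0]
    - [-0.008,0,0,0,0,0]
    - [-0.008,0,0,0,0,0]
    - [-0.008,0,0,0,0,0]
    - [-0.008,0,0,0,0,0]
    - [-0.008,0,0,0,0,0]
    - [-0.008,0,0,0,0,0]

```text
clock: 7.35
eef_pos: [0.574, 0.0971, 0.0368]
eef_rot: [[-0.086, 0.996, -0.0], [0.996, 0.086, -0.0], [-0.0, -0.0, -1.0]]
force: [-0.1, -0.5, 0.9]
opening: 0.642
finger_force: 0.0
```

Request:
play_rows:
  increments:
    - [-0.008,0,0,0,0,0]
    - [-0.008,0,0,0,0,0]
    - [-0.008,0,0,0,0,0]
    - [-0.008,0,0,0,0,0]
    - [-0.008,0,0,0,0,0]
    - [-0.008,0,0,0,0,0]
    - [-0.008,0,0,0,0,0]
    - [-0.008,0,0,0,0,0]
    - [-0.008,0,0,0,0,0]
    - [-0.008,0,0,0,0,0]

```text
clock: 8.35
eef_pos: [0.5809, 0.0174, 0.0368]
eef_rot: [[-0.086, 0.996, -0.0], [0.996, 0.086, -0.0], [-0.0, -0.0, -1.0]]
force: [0.1, -1.1, 1.0]
opening: 0.642
finger_force: 0.0
```

```bash
python3 - <<'E'
from h import *
from bench import observe,snapshot
for n in ['scene','side']:
    o=observe();s=snapshot(n)
    for l in lids(s):
        if abs(l[0][0]-.57)<.2 and abs(l[0][1])<.22: print(n,l)
print(o['eef_pos'],o['force'])
E
```

```text
scene ([0.7013, 0.0579, 0.0492], (203, 257, 40, 33), 980.0)
scene ([0.5693, 0.1104, 0.0494], (258, 239, 38, 31), 863.5)
scene ([0.4246, 0.1667, 0.0494], (312, 221, 37, 28), 759.5)
scene ([0.4122, 0.0538, 0.0731], (266, 208, 39, 24), 157.5)
side ([0.4265, 0.1692, 0.0494], (235, 178, 28, 17), 315.0)
side ([0.7044, 0.0629, 0.0495], (319, 177, 25, 17), 282.0)
[0.58098843 0.01649955 0.03675288] [ 0.68658353 -1.50671328  0.12021584]
```

```bash
python3 - <<'E'
from h import *
from bench import observe,snapshot
a=snapshot('scene')['image'][130:350,130:410,::-1]; b=snapshot('side')['image'][130:350,180:460,::-1]
cv2.imwrite('pics/s3.png',cv2.resize(np.hstack([a,b]),None,fx=1.42,fy=1.42,interpolation=cv2.INTER_CUBIC))
E
```

```text
(no output)
```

View pics/s3.png

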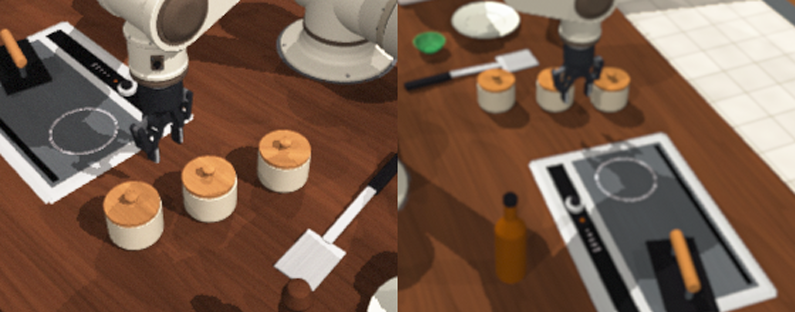

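The view shows the gripper past crock B, which is still standing with its lid on. At z=0.037 the fingertips cleared whatever they had been grazing. I'll go back behind it, tilt the tool so the body stays off the knob, and push lower.

Request:
play_rows:
  increments:
    - [-0.003,0,-0.03,0,0,0]
    - [0,0,-0.04,0,0,0]
    - [0,0,-0.04,0,0,0]
    - [0,0,-0.03,0,0,0]
    - [0.03,0,0,0,0,0]
    - [0.045,0,0,0,0,0]
    - [0.045,0,0,0,0,0]
    - [0.045,0,0,0,0,0]
    - [0.04,0,0,0,0,0]
    - [0.013,0,0,0,0,0]

```text
clock: 9.55
eef_pos: [0.5613, 0.2362, 0.1767]
eef_rot: [[-0.089, 0.996, -0.0], [0.996, 0.089, 0.001], [0.001, -0.0, -1.0]]
force: [0.6, -0.3, -0.4]
opening: 0.643
finger_force: 0.0
```

Request:
play_rows:
  increments:
    - [0,0,0,0,-5,0]
    - [0,0,0,0,-5,0]
    - [0,0,0,0,-5,0]
    - [0,0,0,0,-5,0]

```text
clock: 9.95
eef_pos: [0.5625, 0.2324, 0.1773]
eef_rot: [[-0.08, 0.996, 0.031], [0.935, 0.086, -0.344], [-0.345, 0.001, -0.938]]
force: [0.0, 0.6, -1.0]
opening: 0.641
finger_force: 0.0
```

```bash
python3 - <<'E'
from h import *
from bench import observe,snapshot
for n in ['scene','side']:
    o=observe();s=snapshot(n)
    for l in lids(s):
        if abs(l[0][0]-.57)<.2 and abs(l[0][1])<.22: print(n,l)
print(o['eef_pos'],o['force'],o['eef_rot'])
E
```

```text
scene ([0.702, 0.0587, 0.0483], (203, 257, 40, 33), 952.5)
scene ([0.5692, 0.1117, 0.0488], (259, 239, 37, 31), 836.0)
scene ([0.4243, 0.1677, 0.0471], (323, 225, 26, 24), 323.0)
side ([0.4266, 0.1692, 0.0494], (235, 178, 28, 17), 317.0)
side ([0.7057, 0.0646, 0.0514], (317, 177, 28, 17), 346.0)
side ([0.571, 0.1186, 0.0515], (277, 177, 28, 17), 342.0)
[0.5617273  0.23355135 0.17589518] [-1.24253826  4.06817112 -1.95650634] [[-0.08248373  0.99615118  0.02965228]
 [ 0.93289052  0.08764415 -0.34933334]
 [-0.35058767 -0.00115199 -0.93652921]]
```

Request:
play_rows:
  increments:
    - [0.011,-0.001,0.029,0,0,0]
    - [0.012,-0.002,0.033,0,0,0]
    - [0.012,0,0.033,0,0,0]
    - [0.011,0,0.029,0,0,0]
    - [0.0085,0,0.022,0,0,0]
    - [-0.014,0,0.005,0,0,0]
    - [-0.014,0,0.005,0,0,0]
    - [-0.009,0,0.003,0,0,0]
    - [0,0,0,0,0,0]
    - [0,0,0,0,0,0]

```text
clock: 11.05
eef_pos: [0.5632, 0.1941, 0.0225]
eef_rot: [[-0.079, 0.996, 0.031], [0.937, 0.085, -0.34], [-0.341, 0.002, -0.94]]
force: [-0.1, 1.3, -1.0]
opening: 0.648
finger_force: 0.0
```

Request:
play_rows:
  increments:
    - [-0.0047,0,0.0017,0,0,0]
    - [-0.0047,0,0.0017,0,0,0]
    - [-0.0047,0,0.0017,0,0,0]
    - [-0.0047,0,0.0017,0,0,0]
    - [-0.0047,0,0.0017,0,0,0]
    - [-0.0047,0,0.0017,0,0,0]
    - [-0.0047,0,0.0017,0,0,0]
    - [-0.0047,0,0.0017,0,0,0]

```text
clock: 11.85
eef_pos: [0.5661, 0.154, 0.0215]
eef_rot: [[-0.081, 0.996, 0.029], [0.936, 0.086, -0.341], [-0.342, -0.0, -0.94]]
force: [-0.3, -0.0, 0.7]
opening: 0.642
finger_force: 0.0
```

Request:
play_rows:
  increments:
    - [-0.0047,0,0.0017,0,0,0]
    - [-0.0047,0,0.0017,0,0,0]
    - [-0.0047,0,0.0017,0,0,0]
    - [-0.0047,0,0.0017,0,0,0]

```text
clock: 12.25
eef_pos: [0.5678, 0.1343, 0.0215]
eef_rot: [[-0.081, 0.996, 0.029], [0.936, 0.086, -0.341], [-0.342, 0.0, -0.94]]
force: [0.5, 2.9, 1.5]
opening: 0.645
finger_force: 1.6
```

```bash
python3 - <<'E'
from h import *
from bench import observe,snapshot
for n in ['scene','side']:
    o=observe();s=snapshot(n)
    for l in lids(s):
        if abs(l[0][0]-.57)<.1 and abs(l[0][1])<.22: print(n,l)
    print(o['eef_pos'],o['force'])
E
```

```text
scene ([0.5691, 0.0956, 0.0466], (255, 237, 33, 29), 607.0)
[0.56784125 0.13428478 0.02154361] [0.54044213 2.91600526 1.52406432]
side ([0.571, 0.1007, 0.049], (280, 179, 27, 18), 320.0)
[0.5678405  0.13361637 0.02154141] [0.059021   0.72220628 0.39534125]
```

Request:
play_rows:
  increments:
    - [0.0141,0,-0.0051,0,0,0]
    - [0.0141,0,-0.0051,0,0,0]
    - [0,0,0,0,0,0]
    - [0,0,0,0,0,0]
  fingers: 0.035

```text
clock: 12.75
eef_pos: [0.565, 0.1652, 0.0212]
eef_rot: [[-0.082, 0.996, 0.029], [0.936, 0.087, -0.341], [-0.342, -0.0, -0.94]]
force: [0.0, -0.5, -0.5]
opening: 0.411
finger_force: 0.0
```

Request:
play_rows:
  increments:
    - [-0.0047,0,0.0017,0,0,0]
    - [-0.0047,0,0.0017,0,0,0]
    - [-0.0047,0,0.0017,0,0,0]
    - [-0.0047,0,0.0017,0,0,0]
    - [-0.0047,0,0.0017,0,0,0]
    - [-0.0047,0,0.0017,0,0,0]
    - [-0.0047,0,0.0017,0,0,0]
    - [-0.0047,0,0.0017,0,0,0]
    - [-0.0047,0,0.0017,0,0,0]
    - [-0.0047,0,0.0017,0,0,0]

```text
clock: 13.75
eef_pos: [0.5695, 0.1142, 0.0215]
eef_rot: [[-0.081, 0.996, 0.029], [0.936, 0.086, -0.341], [-0.342, -0.0, -0.94]]
force: [0.2, 3.4, 0.4]
opening: 0.412
finger_force: 1.5
```

```bash
cat > chk.py <<'E'
from h import *
from bench import observe,snapshot
for n in ['scene','side']:
    o=observe();s=snapshot(n)
    for l in lids(s):
        if abs(l[0][0]-.57)<.1 and abs(l[0][1]+.06)<.25 and l[0][2]<.07: print(n,l)
    print(o['clock'],o['eef_pos'],o['force'])
E
python3 chk.py
```

```text
scene ([0.5712, 0.0686, 0.0472], (247, 233, 34, 28), 644.0)
13.75 [0.56954623 0.11421187 0.02154239] [0.16812065 3.3870805  0.39968273]
side ([0.5729, 0.0716, 0.0481], (284, 184, 26, 17), 315.0)
13.8 [0.56953153 0.11354234 0.02154578] [0.48305646 1.7661318  0.01413555]
```

Request:
play_rows:
  increments:
    - [-0.0066,0.0002,0.0024,0,0,0]
    - [-0.0066,0.0002,0.0024,0,0,0]
    - [-0.0066,0.0002,0.0024,0,0,0]
    - [-0.0066,0.0002,0.0024,0,0,0]
    - [-0.0066,0.0002,0.0024,0,0,0]
    - [-0.0066,0.0002,0.0024,0,0,0]
    - [-0.0066,0.0002,0.0024,0,0,0]
    - [-0.0066,0.0002,0.0024,0,0,0]
    - [-0.0066,0.0002,0.0024,0,0,0]
    - [-0.0066,0.0002,0.0024,0,0,0]

```text
clock: 14.85
eef_pos: [0.5776, 0.0442, 0.0215]
eef_rot: [[-0.081, 0.996, 0.029], [0.936, 0.086, -0.341], [-0.342, -0.0, -0.94]]
force: [-0.9, 3.6, 1.7]
opening: 0.408
finger_force: 1.5
```

```bash
python3 chk.py
```

```text
scene ([0.5809, -0.002, 0.0447], (226, 223, 31, 26), 519.5)
14.85 [0.57756465 0.0442111  0.02154993] [-0.89718555  3.58510383  1.72435593]
side ([0.5802, 0.0015, 0.0472], (294, 195, 26, 17), 331.5)
14.9 [0.57762696 0.04329808 0.02157424] [-0.15590497  0.16179158 -0.80986438]
```

Request:
play_rows:
  increments:
    - [-0.0066,0.0001,0.0024,0,0,0]
    - [-0.0066,0.0001,0.0024,0,0,0]
    - [-0.0066,0.0001,0.0024,0,0,0]
    - [-0.0066,0.0001,0.0024,0,0,0]
    - [-0.0066,0.0001,0.0024,0,0,0]
    - [-0.0066,0.0001,0.0024,0,0,0]
    - [-0.0066,0.0001,0.0024,0,0,0]
    - [-0.0066,0.0001,0.0024,0,0,0]
    - [-0.0066,0.0001,0.0024,0,0,0]
    - [-0.0066,0.0001,0.0024,0,0,0]

```text
clock: 15.95
eef_pos: [0.5847, -0.0256, 0.0217]
eef_rot: [[-0.081, 0.996, 0.03], [0.936, 0.086, -0.341], [-0.342, 0.0, -0.94]]
force: [0.3, 3.5, 0.4]
opening: 0.414
finger_force: 1.7
```

```bash
python3 chk.py
```

```text
scene ([0.5862, -0.0715, 0.0473], (206, 211, 30, 26), 393.0)
15.95 [ 0.58467228 -0.0255532   0.02173115] [0.3011836  3.50541302 0.42264548]
side ([0.5878, -0.0658, 0.0467], (304, 205, 27, 18), 343.5)
16.0 [ 0.58466306 -0.02656135  0.02169502] [-0.35046526  0.34959691 -0.25120482]
```

Crock is at about (0.587,-0.069), already on the flange.

Request:
play_rows:
  increments:
    - [-0.0066,0.0001,0.0024,0,0,0]
    - [-0.0066,0.0001,0.0024,0,0,0]
    - [-0.0066,0.0001,0.0024,0,0,0]
    - [-0.0066,0.0001,0.0024,0,0,0]
    - [-0.0066,0.0001,0.0024,0,0,0]
    - [-0.0066,0.0001,0.0024,0,0,0]
    - [-0.0066,0.0001,0.0024,0,0,0]
    - [-0.0066,0.0001,0.0024,0,0,0]
    - [-0.0066,0.0001,0.0024,0,0,0]
    - [-0.0066,0.0001,0.0024,0,0,0]

```text
clock: 17.05
eef_pos: [0.5918, -0.0953, 0.022]
eef_rot: [[-0.081, 0.996, 0.03], [0.936, 0.086, -0.341], [-0.342, 0.001, -0.94]]
force: [-0.3, 5.6, 5.5]
opening: 0.407
finger_force: 3.6
```

```bash
python3 chk.py
```

```text
scene ([0.5925, -0.144, 0.0462], (188, 201, 26, 24), 328.0)
17.05 [ 0.59184489 -0.0952535   0.0219943 ] [-0.25494363  5.6410273   5.46013333]
side ([0.5966, -0.1347, 0.0478], (315, 216, 29, 20), 395.0)
17.1 [ 0.59186031 -0.0962085   0.02196039] [1.41033404 1.07074151 2.20706507]
```

Request:
play_rows:
  increments:
    - [-0.0066,0,0.0024,0,0,0]
    - [-0.0066,0,0.0024,0,0,0]
    - [-0.0066,0,0.0024,0,0,0]
    - [-0.0066,0,0.0024,0,0,0]
    - [-0.0066,0,0.0024,0,0,0]
    - [-0.0066,0,0.0024,0,0,0]
    - [-0.0066,0,0.0024,0,0,0]
    - [-0.0066,0,0.0024,0,0,0]
    - [-0.0066,0,0.0024,0,0,0]

```text
clock: 18.05
eef_pos: [0.597, -0.1586, 0.0216]
eef_rot: [[-0.081, 0.996, 0.029], [0.936, 0.086, -0.341], [-0.342, -0.0, -0.94]]
force: [0.5, 3.7, 2.4]
opening: 0.41
finger_force: 2.3
```

```bash
python3 chk.py; python3 - <<'E'
from h import *
from bench import snapshot
a=snapshot('scene')['image'][130:280,70:290,::-1]; b=snapshot('side')['image'][170:320,240:460,::-1]
cv2.imwrite('pics/s4.png',cv2.resize(np.hstack([a,b]),None,fx=1.8,fy=1.8,interpolation=cv2.INTER_CUBIC))
E
```

```text
scene ([0.6004, -0.2092, 0.045], (173, 193, 23, 23), 268.0)
18.05 [ 0.59701017 -0.15855318  0.02160949] [0.54502746 3.67819049 2.4006549 ]
side ([0.601, -0.1988, 0.0464], (326, 228, 28, 20), 412.5)
18.1 [ 0.59703076 -0.15947511  0.02165353] [-0.3725741   0.52711417  0.9371682 ]
```

View pics/s4.png

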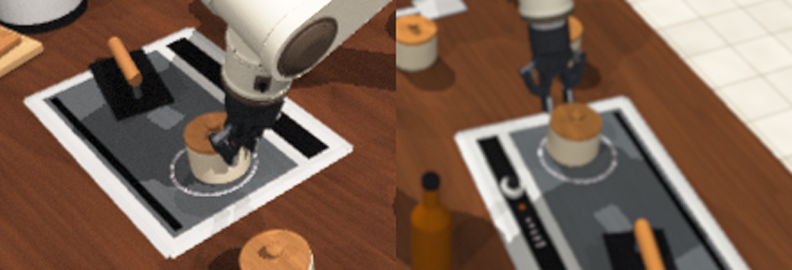

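Crock is within the ring, slightly short of centre on the +y side. One more nudge of about 6 mm, then back off and lift.

Request:
play_rows:
  increments:
    - [-0.0028,0,0.001,0,0,0]
    - [-0.0028,0,0.001,0,0,0]
    - [0.01,0,-0.0036,0,0,0]
    - [0.02,0,-0.0073,0,0,0]
    - [0.03,0,-0.011,0,0,0]
    - [0.02,0,-0.02,0,0,0]
    - [0,0,-0.04,0,0,0]
    - [0,0,-0.045,0,0,0]
    - [0,0,-0.045,0,0,0]
    - [0,0,-0.02,0,0,0]
  fingers: 0.035

```text
clock: 19.25
eef_pos: [0.5862, -0.0218, 0.179]
eef_rot: [[-0.08, 0.996, 0.034], [0.936, 0.087, -0.341], [-0.342, 0.005, -0.94]]
force: [0.2, -0.9, -0.4]
opening: 0.411
finger_force: 0.0
```

Request:
play_rows:
  increments:
    - [0,0,0,0,5,0]
    - [0,0,0,0,5,0]
    - [0,0,0,0,5,0]
    - [0,0,0,0,5,0]
    - [0,0,0,0,0,0]
  fingers: 0.0

```text
clock: 19.75
eef_pos: [0.5854, -0.0247, 0.1747]
eef_rot: [[-0.083, 0.997, -0.0], [0.997, 0.083, 0.002], [0.002, -0.0, -1.0]]
force: [0.4, -0.2, -0.6]
opening: 0.001
finger_force: 0.0
```

```bash
python3 chk.py; python3 - <<'E'
from bench import observe
print(observe()['eef_rot'])
E
```

```text
scene ([0.5976, -0.2106, 0.0483], (171, 192, 33, 23), 542.0)
19.75 [ 0.58539387 -0.024714    0.17465861] [ 0.40660307 -0.20735124 -0.5721142 ]
side ([0.5999, -0.2003, 0.0487], (327, 227, 28, 22), 432.0)
19.8 [ 0.58530535 -0.02439869  0.17452089] [-0.61348292 -0.50339478  1.377793  ]
[[-8.48049682e-02  9.96397477e-01 -4.29656275e-04]
 [ 9.96395626e-01  8.48039430e-02 -2.01199553e-03]
 [-1.96831073e-03 -5.98734850e-04 -9.99997884e-01]]
```

Request:
play_rows:
  increments:
    - [-0.02,-0.012,0,0,0,0]
    - [-0.035,-0.02,0,0,0,0]
    - [-0.035,-0.02,0,0,0,0]
    - [-0.035,-0.02,0,0,0,0]
    - [-0.035,-0.02,0,0,0,0]
    - [-0.035,-0.02,0,0,0,0]
    - [-0.035,-0.02,0,0,0,0]
    - [-0.03,-0.018,0.02,0,0,0]
    - [-0.003,-0.003,0.03,0,0,0]
    - [0,0,0,0,0,0]

```text
clock: 20.85
eef_pos: [0.4539, -0.2976, 0.1213]
eef_rot: [[-0.085, 0.996, -0.005], [0.996, 0.085, 0.002], [0.003, -0.005, -1.0]]
force: [0.6, 0.6, -0.7]
opening: 0.001
finger_force: 0.0
```

```bash
python3 chk.py; python3 - <<'E'
from h import *
from bench import observe,snapshot
o=observe(); s=snapshot('wrist'); pickle.dump((o,s),open('w5.pkl','wb')); cv2.imwrite('pics/w5.png',s['image'][:,:,::-1])
E
```

```text
scene ([0.5979, -0.2108, 0.0486], (171, 192, 33, 23), 554.0)
20.85 [ 0.45394919 -0.29764354  0.12129412] [ 0.57961643  0.59866603 -0.68557981]
side ([0.6023, -0.2019, 0.0476], (326, 227, 29, 22), 428.0)
20.9 [ 0.4550648  -0.29758632  0.12364084] [0.07578711 0.03541803 1.78909979]
```

View pics/w5.png

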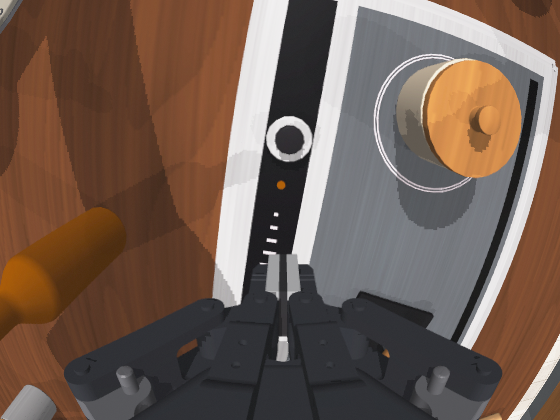

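The wrist view shows the button at (289,139) and the crock on the ring with its lid on, knob at (488,120).

```bash
python3 - <<'E'
from h import *
o,s=pickle.load(open('w5.pkl','rb'))
b=wcast(o,s,[(289,139)],.025)[0];print('btn',b,'knob',wcast(o,s,[(487,119)],.099))
print('ring pts',circ(wcast(o,s,[(375,120),(388,82),(410,62),(435,55),(385,160),(407,182),(435,191),(455,189)],.003)))
print((np.array(o['eef_rot']).T@np.r_[b-o['eef_pos'][:2],.030-o['eef_pos'][2]]),o['eef_pos'])
E
```

```text
btn [ 0.457397   -0.24481211] knob [[ 0.59633018 -0.20512728]]
ring pts [ 0.60743613 -0.21282106  0.0696299 ]
[0.05265342 0.00612882 0.09517975] [ 0.45595987 -0.29775732  0.12520436]
```

Request:
play_rows:
  increments:
    - [0.02,0.003,0.01,0,0,0]
    - [0.025,0.003,0.02,0,0,0]
    - [0.008,0,0.03,0,0,0]
    - [0,0,0.02,0,0,0]
    - [0,0,0.005,0,0,0]
    - [0,0,0,0,0,0]
    - [0,0,0,0,0,0]

```text
clock: 21.7
eef_pos: [0.4579, -0.2458, 0.0413]
eef_rot: [[-0.086, 0.996, 0.002], [0.996, 0.086, -0.001], [-0.002, 0.001, -1.0]]
force: [0.1, 0.1, 0.7]
opening: 0.0
finger_force: 0.0
```

Request:
play_rows:
  increments:
    - [0,0,0.006,0,0,0]
    - [0,0,0.006,0,0,0]
    - [0,0,0.004,0,0,0]
    - [0,0,0.002,0,0,0]
    - [0,0,0,0,0,0]

```text
clock: 22.2
eef_pos: [0.4568, -0.2454, 0.0213]
eef_rot: [[-0.086, 0.996, -0.001], [0.996, 0.086, 0.0], [0.0, -0.001, -1.0]]
force: [-0.1, -0.6, 0.3]
opening: -0.002
finger_force: 0.0
```

Request:
play_rows:
  increments:
    - [0,0,0.002,0,0,0]
    - [0,0,0.001,0,0,0]
    - [0,0,0.001,0,0,0]
    - [0,0,0,0,0,0]

```text
clock: 22.6
eef_pos: [0.457, -0.2454, 0.0176]
eef_rot: [[-0.086, 0.996, -0.0], [0.996, 0.086, -0.0], [-0.0, -0.0, -1.0]]
force: [-0.4, -0.0, -0.4]
opening: 0.001
finger_force: 0.0
```

```bash
python3 - <<'E'
from h import *
o,s=pickle.load(open('w5.pkl','rb'))
H=np.array(s['hand_eye'])
for u,v in [(283,255),(283,290)]:
    a=np.array([(u-s['cx'])/s['fx'],(v-s['cy'])/s['fy']]);th=np.hypot(*a)
    d=H[:3,:3]@np.r_[a/th*np.sin(th),np.cos(th)];c=H[:3,3]
    for x in (.011,0,-.011): print(u,v,x,c+d*(x-c[0])/d[0])
from bench import observe,snapshot
o=observe();print(o['eef_pos'],o['force'])
S=snapshot('scene');D=snapshot('side')
for s in (S,D):
    for z in (.0176,.06):
        p=s['R']@np.r_[o['eef_pos'][:2],z]+s['t'];print(z,p[:2]/p[2]*s['fx']+[s['cx'],s['cy']])
a=S['image'][130:250,150:310,::-1]; b=D['image'][210:330,230:390,::-1]
cv2.imwrite('pics/s5.png',cv2.resize(np.hstack([a,b]),None,fx=2.5,fy=2.5,interpolation=cv2.INTER_CUBIC))
E
```

```text
283 255 0.011 [ 0.011       0.00084369 -0.0436043 ]
283 255 0 [ 0.          0.00086888 -0.01994996]
283 255 -0.011 [-0.011       0.00089408  0.00370439]
283 290 0.011 [ 0.011       0.0008157  -0.07504671]
283 290 0 [ 0.          0.00083606 -0.05681651]
283 290 -0.011 [-0.011       0.00085643 -0.03858632]
[ 0.45695447 -0.24540666  0.01758728] [-0.43891196 -0.04803366 -0.36448417]
0.0176 [219.12159118 190.16164819]
0.06 [217.66743198 179.40379814]
0.0176 [304.47847561 271.24166441]
0.06 [305.12993068 261.74673283]
```

View pics/s5.png

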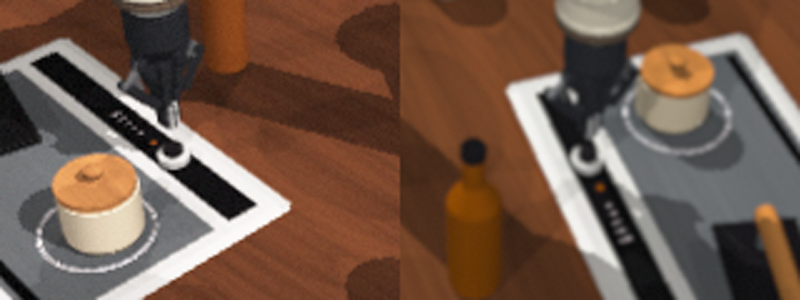

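The last picture explains it. The real fingertips end about 35–40 mm above the reported TCP: the tip is at (219,181) in the scene view, where the reported pose would put it at (219,190). The crock foot sits well inside the ring. I'll keep lowering until I feel the button.

Request:
play_rows:
  increments:
    - [0,0,0.006,0,0,0]
    - [0,0,0.006,0,0,0]
    - [0,0,0.004,0,0,0]
    - [0,0,0.004,0,0,0]
    - [0,0,0,0,0,0]

```text
clock: 23.2
eef_pos: [0.4567, -0.2452, -0.003]
eef_rot: [[-0.086, 0.996, -0.001], [0.996, 0.086, 0.001], [0.001, -0.001, -1.0]]
force: [-0.4, 0.5, -0.8]
opening: 0.002
finger_force: 0.0
```

Request:
play_rows:
  increments:
    - [0,0,0.002,0,0,0]
    - [0,0,0.002,0,0,0]
    - [0,0,0,0,0,0]

```text
clock: 23.5
eef_pos: [0.4569, -0.2454, -0.0065]
eef_rot: [[-0.086, 0.996, -0.0], [0.996, 0.086, 0.0], [0.0, -0.0, -1.0]]
force: [-0.1, -0.2, -0.3]
opening: 0.003
finger_force: 0.0
```

Request:
play_rows:
  increments:
    - [0,0,0.002,0,0,0]
    - [0,0,0.002,0,0,0]
    - [0,0,0,0,0,0]

```text
clock: 23.8
eef_pos: [0.4569, -0.2453, -0.0106]
eef_rot: [[-0.086, 0.996, -0.0], [0.996, 0.086, 0.0], [0.0, -0.0, -1.0]]
force: [0.2, -0.5, 0.1]
opening: -0.0
finger_force: 0.0
```

Request:
play_rows:
  increments:
    - [0,0,0.002,0,0,0]
    - [0,0,0.001,0,0,0]
    - [0,0,0,0,0,0]

```text
clock: 24.1
eef_pos: [0.457, -0.2454, -0.0134]
eef_rot: [[-0.086, 0.996, -0.0], [0.996, 0.086, -0.0], [-0.0, -0.0, -1.0]]
force: [-0.8, 1.4, 0.6]
opening: -0.002
finger_force: 0.2
```

Request:
play_rows:
  increments:
    - [0,0,0.002,0,0,0]
    - [0,0,0.001,0,0,0]
    - [0,0,0,0,0,0]

```text
clock: 24.4
eef_pos: [0.4571, -0.2455, -0.0163]
eef_rot: [[-0.086, 0.996, 0.0], [0.996, 0.086, -0.0], [-0.0, 0.0, -1.0]]
force: [0.3, 0.3, 3.1]
opening: -0.002
finger_force: 1.5
```

Contact came at about -0.0135. I'll press on to the stop.

Request:
play_rows:
  increments:
    - [0,0,0.002,0,0,0]
    - [0,0,0.001,0,0,0]
    - [0,0,0,0,0,0]

```text
clock: 24.7
eef_pos: [0.4571, -0.2455, -0.0193]
eef_rot: [[-0.086, 0.996, 0.0], [0.996, 0.086, -0.0], [-0.0, 0.0, -1.0]]
force: [-0.4, -0.2, 4.6]
opening: -0.001
finger_force: 2.4
```

Request:
play_rows:
  increments:
    - [0,0,0.001,0,0,0]
    - [0,0,0.001,0,0,0]
    - [0,0,0,0,0,0]

```text
clock: 25.0
eef_pos: [0.4573, -0.2456, -0.0199]
eef_rot: [[-0.086, 0.996, 0.001], [0.996, 0.086, -0.001], [-0.001, 0.001, -1.0]]
force: [-7.9, 5.2, 29.0]
opening: 0.003
finger_force: 14.1
```

Bottomed out at 29 N. Releasing.

Request:
play_rows:
  increments:
    - [0,0,-0.005,0,0,0]
    - [0,0,-0.02,0,0,0]
    - [0,0,-0.04,0,0,0]
    - [0,0,-0.04,0,0,0]
    - [0,0,-0.04,0,0,0]
    - [0,0,-0.03,0,0,0]
    - [0,0,0,0,0,0]
    - [0,0,0,0,0,0]

```text
clock: 25.8
eef_pos: [0.457, -0.2454, 0.1536]
eef_rot: [[-0.086, 0.996, 0.0], [0.996, 0.086, -0.0], [-0.0, 0.0, -1.0]]
force: [0.4, -0.6, -1.5]
opening: 0.001
finger_force: 0.0
```

```bash
python3 chk.py; python3 - <<'E'
from h import *
from bench import snapshot,order
for n in('scene','side'):
    for l in lids(snapshot(n)):
        if .3<l[0][0]<.8 and 0<l[0][1]<.25: print(n,l)
print(order.close_job())
E
```

```text
scene ([0.5978, -0.2107, 0.0485], (171, 192, 33, 23), 554.0)
25.8 [ 0.4570073  -0.24539404  0.15356097] [ 0.39000905 -0.57291763 -1.46325287]
side ([0.6014, -0.2002, 0.0497], (327, 227, 28, 22), 446.0)
25.85 [ 0.45665001 -0.24517347  0.15271509] [ 0.75820129  0.62652236 -0.36060473]
scene ([0.6958, 0.04, 0.0655], (194, 244, 52, 46), 1267.0)
side ([0.4276, 0.1686, 0.0486], (236, 178, 27, 17), 310.0)
side ([0.7067, 0.0643, 0.0489], (324, 177, 20, 17), 225.5)
the job is handed in; nothing more can be done
None
```

The empty crock (the middle one) stands inside the warming ring with its lid on, the thermostat button was pressed to its stop and released, the two packed crocks did not move, and the job was handed in at about 26 s.

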